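# Heft the scoops and tip out the steel ball left behind

### The job

Both plywood hand scoops were tipped out, yet one of them still has a steel ball in it; the other holds only a light wooden ball of the same size and grey paint, which belongs there. Heft the scoops by their handles, holding them level, to judge by weight which one hides the steel, and tip that one again so that the steel ball, and nothing else, ends up in the wooden sorting tray. Leave both scoops standing upright where they stood at the start.

Things in the scene. Friction and masses are not known exactly. Their poses are not given: they have to be found in the camera images.
- scoop_a_handle (a point): Plywood hand scoop, 104x68 mm, 82 mm high, hood over its rear, open at one end (mouth). On the hood a dark block handle 22 (along scoop) x46 x45 mm high, top 127 mm up. Point: handle's centre, 105 mm above underside (on table, z=0), 22 mm above hood. Own -x axis points out of the mouth, z up; mouth's lip 75 mm along -x, 26 mm above underside; back end 29 mm along +x. Either ball may be in it.
- scoop_b_handle (a point): Scoop identical to scoop_a, same point and axes. Inside both, the floor rises 10 deg from back to mouth: the 44 mm ball lies under the hood below the handle and rolls out when the mouth is dipped further (30-45 deg clears it). Scoop with wooden ball 0.28-0.35 kg, with steel ball 0.58-0.64 kg.
- tray: Open wooden sorting tray fixed to the table, empty at the start: 220 mm along its x, 200 mm along its y, 50 mm high, walls 8 mm thick. Origin at the centre of its underside, z up. The steel ball weighs 0.35 kg, the wooden one 0.055 kg.
Things that resemble listed ones, but are neither listed nor needed, are in the scene too. What is shaped like the part that bears scoop_a_handle but green or red is not meant.

How it is judged:
On the way, in this order (a step that is already met when the one before it is completed fails the run):
1. a scoop is lifted clear of the table by at least 20 mm and held level (within 10 degrees) (((height (world z) of scoop_a_handle above 0.125 m and angle between scoop_a_handle's own z axis and vertical below 0.175 rad) or (height (world z) of scoop_b_handle above 0.125 m and angle between scoop_b_handle's own z axis and vertical below 0.175 rad))), for 0.3 s.
2. a scoop is tipped by more than 12 degrees, above the tray (((height (world z) of scoop_a_handle above 0.125 m and angle between scoop_a_handle's own z axis and vertical above 0.21 rad and horizontal distance between scoop_a_handle and tray below 0.25 m) or (height (world z) of scoop_b_handle above 0.125 m and angle between scoop_b_handle's own z axis and vertical above 0.21 rad and horizontal distance between scoop_b_handle and tray below 0.25 m))), for 0.1 s.
At the end, for the whole second after the job is handed in: The load lying in the tray is the steel ball alone (3.0 to 3.7 N: the steel ball weighs 3.4 N, both balls together 4.0 N), and both scoops stand at rest and released, upright within 6 degrees, their handles within 30 mm of where they were at the start (contact force between tray and anything else between 3 and 3.7 N and distance of each of scoop_a_handle, scoop_b_handle from where it was at the start of the episode below 0.03 m and angle between each of scoop_a_handle, scoop_b_handle's own z axis and vertical below 0.1 rad and linear speed of each of scoop_a, scoop_b below 0.02 m/s); the robot touches nothing.
It also fails if it takes over 72 s, if anything falls off the work surface, if the arm or the gripper's body presses on something with over 40 N, if the wrist force passes 120 N, or if a joint passes its speed limit or range.

### The arm

A 6-joint arm with a two-finger parallel gripper is mounted at the origin on the work surface. World frame = base frame: x ahead of the robot, y to its left, z up, the work surface at z = 0. Lengths are in m, angles in rad, forces in N, time in s.
With the tool pointing down it reaches from about 0.35 to 0.85 m from the base axis. Payload 8.1 kg.
Tool frame: the origin (TCP) lies at the very end of the fingers, on their centre line; the grasp point (between the pads) lies robot.tcp_to_grasp behind it (robot.tcp_to_grasp is the distance from the TCP to the grasp point, in m); z points along the fingers, y is the line along which they close (so a half turn about z gives the same grasp; the last joint's range is limited). The gripper opens to 93 mm and grips with 3 to 60 N. Pads are 15 mm wide; open, the fingers measure 128 mm over their backs; the gripper's body (75 mm by 188 mm) begins 65 mm behind the grasp point.
Start: joints at [1.214, 0.13, 1.488, -0, 1.523, -0.085], TCP at [0.161, 0.578, 0.219] pointing down, gripper open.
Joint ranges: [-2.96, 2.96], [-0.89, 2.26], [0.02, 2.5], [-1.34, 4.48], [0, 2.73], [-2.66, 2.66]. Speed limits (rad/s): [2.39, 2.39, 2.79, 3.14, 3.14, 3.14].

### API

Orientations are given as a rotation vector (axis times angle).
In Python, from plant import robot gives the robot as it stands. The module is installed in compiled form; this text tells all that it offers.
- The arm moves only by the shell command python3 -m pendant 'ROWS' [FORCE]. ROWS is JSON, a list that holds one entry, the list of rows, each a list of 5 numbers: the opening, from 0 (shut) to 1 (fully open), then the shift along the tool's x, y, z in cm, then the turn about the tool's z in degrees. In form: [[[fingers, x, y, z, roll], ...]]. A call has 1 to 8 rows; each row shifts and turns the commanded pose from where the row before left it, along the tool's axes as they then stand; what a row does not reach is not made up. A row lasts 1/10 s, in which the tool goes at most 50 mm and 8.59 degrees, less where a joint would pass 70% of its speed; a pose out of reach is approached as far as the arm can. A call is refused whole if a number of a shift passes 5 or a number of a turn 8.59, either way. A call with a gripper value outside its range is refused whole. The fingers move at their own pace and stop on an object; FORCE is the grip in N (left out, the last holds). Time passes only in rows, so rows that do not move let the fingers close. It gives the time, the measured TCP pose, the force, the opening and the grip force at its end, in the units of the state.
- robot.read_state(): the state, without advancing time (a new reading comes with each control period).
- robot.read_camera(name): name is "scene" or "top" or "wrist"; returns a dict with "img" (480x640x3 uint8, blue, green, red), "K" (3x3 intrinsics, pixels), "pose" (4x4, takes a point from camera to world coordinates). Camera axes: x right, y up, looking along -z (the intrinsics and any distortion apply to the point x, -y, -z); pixel columns grow to the right and rows downward; lengths in m; the calibration is good to about 2 mm. A picture is of the moment at which its call begins. There is no depth.
- robot.close_job(): hands the job in; it is judged then, once.
The state is a dict: "t": time; "q": joint angles; "dq": joint speeds; "joint_torque": joint torques, N m; "tool_pos": TCP position; "orientation": TCP orientation; "force": force on the tool from outside, world axes, zero at the start; "wrist_torque": the same for the moment, N m; "opening": finger opening in m; "gripper_force": force on a finger pad.
Only numpy, scipy, OpenCV 4.12 (cv2) and the standard library are available. Lean on these libraries where they do the work, as an engineer would, in place of code of your own. Each camera call takes 0.05 s, during which the arm holds its last target. There are 200 camera calls.

## Working session

There is one attempt and no reset: what is moved stays moved. The work goes in short steps, Python scripts to look and compute and a shell command to move; the robot and the scene stay as the last step left them, time stands still between calls to the robot, and variables do not carry over. Pictures are saved under pics/ and viewed, at most 10 in all, crops included, and the job is handed in when it is done.

```bash
mkdir -p pics; python3 - <<'E'
from plant import robot
import cv2,numpy as np
for n in("top","scene"):
    c=robot.read_camera(n); cv2.imwrite(f"pics/{n}0.png",c["img"]); np.savez(f"pics/{n}0.npz",**c); print(n,c["K"].tolist(),np.round(c["pose"],3).tolist(), [k for k in c])
print(robot.read_state(),robot.tcp_to_grasp)
E
```

```text
top [[496.5128986888155, 0.0, 319.2209880185682], [0.0, 496.5128986888155, 239.3638417605509], [0.0, 0.0, 1.0]] [[0.001, 0.985, -0.173, 0.354], [-1.0, -0.001, -0.01, 0.002], [-0.01, 0.173, 0.985, 0.882], [0.0, 0.0, 0.0, 1.0]] ['img', 'K', 'pose']
scene [[548.1752039381863, 0.0, 322.33530123679583], [0.0, 548.1752039381863, 237.1493264275314], [0.0, 0.0, 1.0]] [[0.75, -0.412, 0.518, 0.917], [0.662, 0.472, -0.583, -0.522], [-0.004, 0.78, 0.626, 0.618], [0.0, 0.0, 0.0, 1.0]] ['img', 'K', 'pose']
{'t': 0.1, 'q': array([ 1.21361752e+00,  1.31118849e-01,  1.48918169e+00, -3.15695028e-05,
        1.52296127e+00, -8.53814618e-02]), 'dq': array([ 0.00061111, -0.00167848, -0.00173175, -0.00096154, -0.00093721,
       -0.00253508]), 'joint_torque': array([ 1.68016351e-03, -5.61342680e+01, -4.93096375e+01,  7.70741003e-02,
        2.92838307e-02, -1.19090419e-04]), 'tool_pos': array([0.16087845, 0.57750071, 0.21766628]), 'orientation': array([-4.25577339e-01, -3.11229390e+00,  2.56858083e-03]), 'force': array([0.50241469, 0.56955121, 0.62693869]), 'wrist_torque': array([0.01385673, 0.02175912, 0.01536318]), 'gripper_force': 0.0, 'opening': 0.09307160806034345} 0.0188
```

View pics/top0.png

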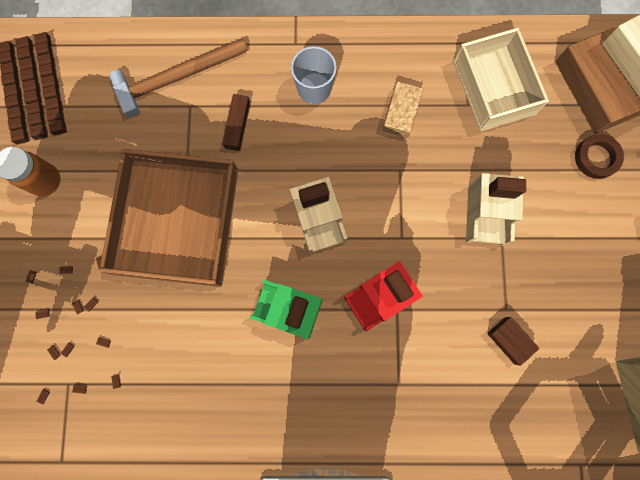

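View pics/scene0.png

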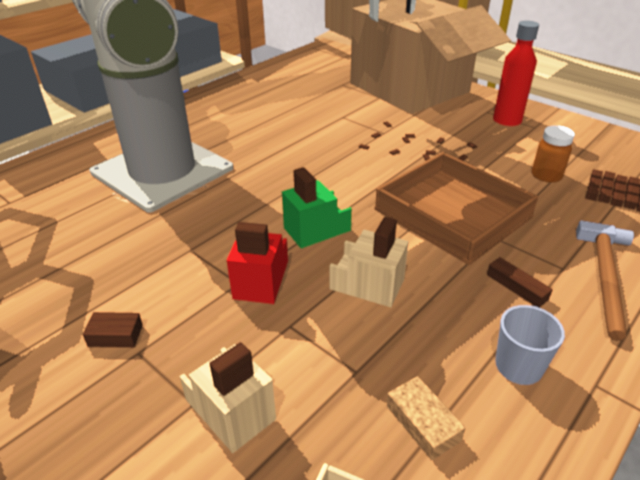

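The top view shows two plywood scoops with dark handles, at (318,213) and (496,208). The lookalikes are a green scoop (287,308), a red scoop (385,295), and loose dark blocks at (236,122) and (513,341). The brown tray is at (170,218); other boxes are the pale one (500,78) and the dark one (600,80). I choose the two plywood scoops and the brown tray, and check them in one crop.

```bash
cat > h.py <<'E'
import numpy as np,cv2
def ray(c,u,v,z):
    P=c["pose"];d=np.linalg.solve(c["K"],[u,v,1]);d=P[:3,:3]@(d*[1,-1,-1]);o=P[:3,3]
    return (o+d*(z-o[2])/d[2])[:2]
E
python3 - <<'E'
from h import *
c=np.load("pics/top0.npz");im=c["img"]
a=im[165:255,280:360];b=im[165:255,460:540]
cv2.imwrite("pics/crop.png",cv2.resize(np.hstack([a,b]),None,fx=5,fy=5,interpolation=cv2.INTER_CUBIC))
for n,(x0,x1,y0,y1) in dict(A=(280,350,170,215),B=(470,540,165,205)).items():
    s=im[y0:y1,x0:x1].astype(int); m=(s.sum(2)<210).astype(np.uint8)
    k=cv2.findContours(m,0,1)[0];k=max(k,key=cv2.contourArea)+[x0,y0]
    r=cv2.minAreaRect(k);print(n,r,cv2.boxPoints(r).round(1).tolist())
for p in [(123,150),(238,162),(218,286),(100,270)]: print(p,ray(c,*p,.05))
E
```

```text
A ((313.9377136230469, 194.80068969726562), (18.791324615478516, 29.11163902282715), 72.6459732055664) [[297.20001220703125, 190.1999969482422], [325.0, 181.5], [330.6000061035156, 199.39999389648438], [302.79998779296875, 208.10000610351562]]
B ((506.9862365722656, 187.16554260253906), (36.20783615112305, 19.76482391357422), 4.763641834259033) [[488.1000061035156, 195.5], [489.79998779296875, 175.8000030517578], [525.7999877929688, 178.8000030517578], [524.2000122070312, 198.5]]
(123, 150) [0.66025361 0.3563546 ]
(238, 162) [0.63759    0.15248255]
(218, 286) [0.42058577 0.1797867 ]
(100, 270) [0.44763474 0.38065606]
```

View pics/crop.png

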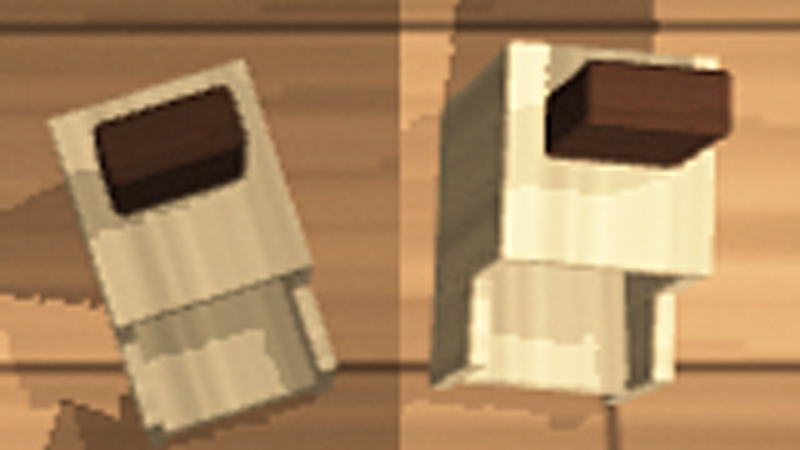

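```bash
python3 - <<'E'
from h import *
c=np.load("pics/top0.npz")
for n,q,o in [("A",[(97,126),(230,86),(245,140),(108,182)],280),("B",[(192,62),(330,70),(328,134),(185,127)],460)]:
    w=np.array([ray(c,x/5+o,y/5+165,.127) for x,y in q])
    e=w[0]-w[1]+w[3]-w[2]  # handle long dir ~ +y of scoop
    print(n,w.round(4).tolist(),"ctr",w.mean(0),"yaw",np.degrees(np.arctan2(-e[0],e[1])),np.linalg.norm(e)/2,np.linalg.norm(w[0]-w[3]))
t=np.mean([ray(c,*p,.05) for p in [(123,150),(238,162),(218,286),(100,270)]],0);print(t)
from plant import robot
from scipy.spatial.transform import Rotation as R
s=robot.read_state();print(R.from_rotvec(s["orientation"]).as_matrix().round(3))
E
```

```text
A [[0.5648, 0.0405], [0.5777, -0.0013], [0.5601, -0.006], [0.5466, 0.0369]] ctr [0.56230937 0.01752513] yaw 17.31193628240577 0.04438518084845545 0.01847408722239367
B [[0.5849, -0.2724], [0.5822, -0.3154], [0.5614, -0.3133], [0.5638, -0.2689]] ctr [ 0.57306518 -0.29252551] yaw -3.318775039505092 0.04379532284352318 0.021399134452678183
[0.54151603 0.26731998]
[[-0.963  0.268 -0.001]
 [ 0.268  0.963 -0.002]
 [ 0.    -0.002 -1.   ]]
```

```bash
cat >> h.py <<'E'
def st(t=None,yaw=None):
    from plant import robot
    from scipy.spatial.transform import Rotation as R
    s=robot.read_state();M=R.from_rotvec(s["orientation"]).as_matrix()
    y=np.degrees(np.arctan2(-M[0,1],M[1,1]))
    print("t",round(s["t"],2),"pos",s["tool_pos"].round(4),"yaw",round(y,1),"F",s["force"].round(2),"T",s["wrist_torque"].round(2),"q6",s["q"][5].round(2),"op",round(s["opening"],4),"tilt",round(M[2,2],4))
    if t is not None: print("shift cm",(M.T@(np.array(t)-s["tool_pos"])*100).round(2))
    if yaw is not None: print("roll",round(y-yaw,2))
    return s
E
R='[-1]'
python3 -m pendant '[[[1,-3.83,-3.09,0,0],[1,-3.83,-3.09,0,0],[1,-3.83,-3.09,0,0],[1,-3.83,-3.09,0,0],[1,-3.83,-3.09,0,0],[1,-3.83,-3.09,0,0],[1,-3.83,-3.09,0,0],[1,-3.83,-3.09,0,0]]]'
python3 -m pendant '[[[1,-3.83,-3.09,0,0],[1,-3.83,-3.09,0,0],[1,-3.83,-3.09,0,0],[1,-3.83,-3.09,0,0],[1,-3.83,-3.09,0,0],[1,-3.83,-3.09,0,0],[1,0,0,0,-8.2],[1,0,0,0,-8.2]]]'
python3 -m pendant '[[[1,0,0,0,-8.2],[1,0,0,0,-8.2],[1,0,0,0,0],[1,0,0,0,0]]]'
python3 - <<'E'
from h import *
st([.5623,.0175,.15],17.3)
from plant import robot
c=robot.read_camera("wrist");cv2.imwrite("pics/w1.png",c["img"]);np.savez("pics/w1.npz",**c)
E
```

```text
t: 0.9
tool_pos: [0.3904, 0.2557, 0.2184]
orientation: [-0.425, -3.113, 0.0]
force: [1.0, 0.9, 0.8]
opening: 0.0928
gripper_force: 0.0
t: 1.7
tool_pos: [0.5616, 0.0155, 0.2175]
orientation: [0.027, -3.139, -0.0]
force: [-0.2, -0.5, -0.5]
opening: 0.0931
gripper_force: 0.0
t: 2.1
tool_pos: [0.5612, 0.0173, 0.2183]
orientation: [0.464, -3.107, -0.0]
force: [-0.7, 0.6, -1.1]
opening: 0.0927
gripper_force: 0.0
t 2.1 pos [0.5612 0.0173 0.2183] yaw 17.0 F [-0.74  0.62 -1.08] T [ 0.08  0.05 -0.  ] q6 -1.93 op 0.0927 tilt -1.0
shift cm [-0.11 -0.02  6.83]
roll -0.32
```

View pics/w1.png

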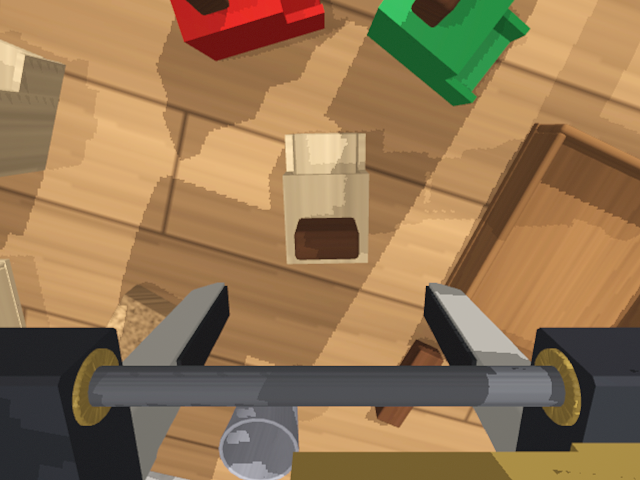

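Wrist view: scoop A is straight below, its handle top face spans about (295–359, 231–259), and the mouth points up in the picture. It is well aligned.

```bash
python3 - <<'E'
from h import *
c=np.load("pics/w1.npz")
for p in [(327,245),(295,245),(359,245),(327,231),(327,259)]: print(p,ray(c,*p,.127))
E
```

```text
(327, 245) [0.56100663 0.01809142]
(295, 245) [ 0.56759791 -0.00342818]
(359, 245) [0.55441598 0.03960892]
(327, 231) [0.55126464 0.0151026 ]
(327, 259) [0.57096135 0.0211455 ]
```

```bash

python3 -m pendant '[[[1,0,0,3,0],[1,0,0,3,0],[1,0,0,2.8,0],[1,0,0,2,0],[1,0,0,2,0],[1,0,0,0,0],[0.35,0,0,0,0],[0.35,0,0,0,0]]]' 40
python3 -m pendant '[[[0.35,0,0,0,0],[0.35,0,0,0,0],[0.35,0,0,0,0],[0.35,0,0,0,0],[0.35,0,0,0,0],[0.35,0,0,0,0]]]' 40
python3 -m pendant '[[[0.35,0,0,0,0],[0.35,0,0,0,0],[0.35,0,0,0,0]]]' 40
python3 -c "
from h import *
st([.561,.018,.09],17)"
```

```text
t: 2.95
tool_pos: [0.5624, 0.0173, 0.0922]
orientation: [-0.469, 3.104, -0.001]
force: [0.9, 0.2, 0.8]
opening: 0.0813
gripper_force: 0.0
t: 3.55
tool_pos: [0.5615, 0.0173, 0.0908]
orientation: [-0.47, 3.106, 0.0]
force: [-0.5, 0.1, 1.7]
opening: 0.0456
gripper_force: 39.9
t: 3.85
tool_pos: [0.5615, 0.0173, 0.0908]
orientation: [-0.471, 3.106, -0.0]
force: [-0.5, 0.5, 3.5]
opening: 0.0455
gripper_force: 39.9
t 3.85 pos [0.5615 0.0173 0.0908] yaw 17.2 F [-0.52  0.46  3.47] T [ 0.04  0.05 -0.01] q6 -1.93 op 0.0455 tilt -1.0
shift cm [0.03 0.08 0.08]
roll 0.23
```

Gripped. Lift 6 cm and weigh.

```bash

python3 -m pendant '[[[0.35,0,0,-1,0],[0.35,0,0,-1,0],[0.35,0,0,-1,0],[0.35,0,0,-1,0],[0.35,0,0,-1,0],[0.35,0,0,-1,0],[0.35,0,0,0,0],[0.35,0,0,0,0]]]'
python3 -m pendant '[[[0.35,0,0,0,0],[0.35,0,0,0,0],[0.35,0,0,0,0]]]'
python3 -m pendant '[[[0.35,0,0,0,0]]]'
python3 -m pendant '[[[0.35,0,0,0,0]]]'
python3 - <<'E'
from h import *
st()
from plant import robot
c=robot.read_camera("scene");cv2.imwrite("pics/s2.png",c["img"][150:400,200:500])
for i in range(8): robot.read_camera("top"); print(robot.read_state()["force"].round(2), robot.read_state()["joint_torque"].round(1)[:3])
E
```

```text
t: 4.65
tool_pos: [0.5616, 0.0173, 0.1509]
orientation: [-0.47, 3.106, -0.0]
force: [-0.3, -0.2, -3.3]
opening: 0.0461
gripper_force: 39.9
t: 4.95
tool_pos: [0.5611, 0.0173, 0.15]
orientation: [0.47, -3.105, -0.0]
force: [0.5, -0.6, -3.1]
opening: 0.0454
gripper_force: 39.9
t: 5.05
tool_pos: [0.5612, 0.0173, 0.1503]
orientation: [0.47, -3.106, -0.0]
force: [-0.2, 1.2, -3.3]
opening: 0.0457
gripper_force: 39.9
t: 5.15
tool_pos: [0.5614, 0.0173, 0.1505]
orientation: [0.47, -3.106, -0.0]
force: [-0.2, -0.8, -3.2]
opening: 0.0458
gripper_force: 39.9
t 5.15 pos [0.5614 0.0173 0.1505] yaw 17.2 F [-0.18 -0.76 -3.16] T [ 0.12 -0.   -0.05] q6 -1.93 op 0.0458 tilt -1.0
[ 1.05 -0.14 -3.31] [ -0.  -53.1 -49.4]
[ 0.22 -0.52 -3.01] [  0.  -53.1 -49.5]
[ 0.67  0.13 -3.76] [  0.  -53.1 -49.5]
[-0.52 -0.65 -3.26] [ -0.  -53.1 -49.5]
[ 0.51 -0.65 -2.52] [ -0.  -53.2 -49.5]
[ 0.53 -0.6  -3.98] [  0.  -53.2 -49.5]
[ 0.3  -0.04 -2.92] [ -0.  -53.2 -49.5]
[-0.69 -0.4  -2.52] [ -0.  -53.2 -49.5]
```

View pics/s2.png

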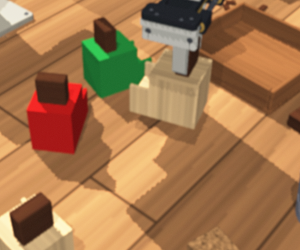

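The picture shows scoop A hanging level in the gripper at about (175,90). It weighs about 3.2 N, so it holds the wooden ball. I put it back; B must hold the steel ball.

```bash

python3 -m pendant '[[[0.35,0,0,1.5,0],[0.35,0,0,1.5,0],[0.35,0,0,1.5,0],[0.35,0,0,0.7,0],[0.35,0,0,0.5,0],[0.35,0,0,0.3,0],[0.35,0,0,0,0],[0.35,0,0,0,0]]]'
python3 -m pendant '[[[0.6,0,0,0,0],[0.8,0,0,0,0],[1,0,0,0,0],[1,0,0,0,0],[1,0,0,0,0],[1,0,0,0,0],[1,0,0,0,0],[1,0,0,-3,0]]]'
python3 -m pendant '[[[1,0,0,-4,0],[1,0,0,-4,0],[1,0,0,-2,0],[1,0,0,0,7],[1,0,0,0,7],[1,0,0,0,6.5],[1,0,0,0,0],[1,0,0,0,0]]]'
python3 - <<'E'
from h import *
st([.573,-.2925,.218],-3.3)
from plant import robot
c=robot.read_camera("top");im=c["img"];c0=np.load("pics/top0.npz")["img"]
cv2.imwrite("pics/t3.png",im[150:260,270:370])
E
```

```text
t: 6.4
tool_pos: [0.562, 0.0173, 0.0911]
orientation: [-0.47, 3.105, -0.0]
force: [-0.1, -0.5, -3.0]
opening: 0.0458
gripper_force: 39.9
t: 7.2
tool_pos: [0.558, 0.0175, 0.1163]
orientation: [0.469, -3.098, -0.003]
force: [0.4, 0.7, 0.5]
opening: 0.0925
gripper_force: 0.0
t: 8.0
tool_pos: [0.5614, 0.0173, 0.2206]
orientation: [-0.084, -3.14, -0.0]
force: [0.5, -0.4, -0.4]
opening: 0.0929
gripper_force: 0.0
t 8.0 pos [0.5614 0.0173 0.2206] yaw -3.1 F [ 0.53 -0.39 -0.36] T [0.02 0.06 0.04] q6 -1.58 op 0.0929 tilt -1.0
shift cm [ -2.82 -30.88   0.26]
roll 0.22
```

```bash

python3 -m pendant '[[[1,-0.4,-4.41,0,0],[1,-0.4,-4.41,0,0],[1,-0.4,-4.41,0,0],[1,-0.4,-4.41,0,0],[1,-0.4,-4.41,0,0],[1,-0.4,-4.41,0,0],[1,-0.4,-4.41,0,0],[1,0,0,0,0]]]'
python3 -m pendant '[[[1,0,0,0,0],[1,0,0,0,0]]]'
python3 - <<'E'
from h import *
st([.573,-.2925,.09],-3.3)
from plant import robot
c=robot.read_camera("wrist");im=c["img"]
np.savez("pics/w4.npz",**c);cv2.imwrite("pics/w4.png",im[60:300,200:460])
E
```

```text
t: 8.85
tool_pos: [0.5706, -0.2979, 0.2199]
orientation: [-0.094, -3.139, 0.002]
force: [0.2, -0.7, -0.2]
opening: 0.0931
gripper_force: 0.0
t: 9.05
tool_pos: [0.5718, -0.2916, 0.2205]
orientation: [-0.087, -3.14, -0.001]
force: [0.2, 0.5, 0.0]
opening: 0.093
gripper_force: 0.0
t 9.05 pos [ 0.5718 -0.2916  0.2205] yaw -3.2 F [0.15 0.49 0.03] T [ 0.01 -0.05  0.04] q6 -2.07 op 0.093 tilt -1.0
shift cm [-0.12 -0.1  13.05]
roll 0.12
```

View pics/w4.png

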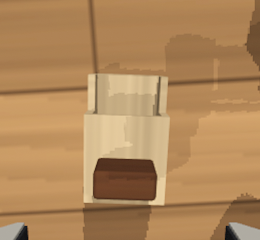

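Scoop B's handle is centred at about (325,245) in the full wrist picture, the same as A's was, so I descend and grip.

```bash

python3 -m pendant '[[[1,-0.1,-0.1,3,0],[1,0,0,3,0],[1,0,0,3,0],[1,0,0,2,0],[1,0,0,2,0],[1,0,0,0,0],[0.35,0,0,0,0],[0.35,0,0,0,0]]]' 45
python3 -m pendant '[[[0.35,0,0,0,0],[0.35,0,0,0,0],[0.35,0,0,0,0],[0.35,0,0,0,0],[0.35,0,0,0,0],[0.35,0,0,0,0],[0.35,0,0,0,0],[0.35,0,0,0,0]]]' 45
python3 -m pendant '[[[0.35,0,0,-1,0],[0.35,0,0,-1,0],[0.35,0,0,-1,0],[0.35,0,0,-1,0],[0.35,0,0,-1,0],[0.35,0,0,-1,0],[0.35,0,0,0,0],[0.35,0,0,0,0]]]'
python3 -m pendant '[[[0.35,0,0,0,0],[0.35,0,0,0,0],[0.35,0,0,0,0]]]'
python3 - <<'E'
from h import *
st([.76,.25,.2],-7)
from plant import robot
for i in range(5): robot.read_camera("top"); print(robot.read_state()["force"].round(2))
c=robot.read_camera("scene");cv2.imwrite("pics/s5.png",c["img"][200:460,100:400])
E
```

```text
t: 9.9
tool_pos: [0.5739, -0.2935, 0.0927]
orientation: [0.088, 3.138, -0.002]
force: [0.1, -1.3, 0.1]
opening: 0.0813
gripper_force: 0.0
t: 10.7
tool_pos: [0.5728, -0.2935, 0.0908]
orientation: [0.09, 3.14, -0.0]
force: [0.3, 1.2, 2.0]
opening: 0.0463
gripper_force: 44.7
t: 11.5
tool_pos: [0.5729, -0.2937, 0.151]
orientation: [0.09, 3.14, -0.001]
force: [-0.4, 0.5, -6.7]
opening: 0.0459
gripper_force: 44.7
t: 11.8
tool_pos: [0.5724, -0.2933, 0.1499]
orientation: [-0.09, -3.139, -0.001]
force: [0.6, 0.6, -6.3]
opening: 0.0455
gripper_force: 44.7
t 11.8 pos [ 0.5724 -0.2933  0.1499] yaw -3.3 F [ 0.63  0.56 -6.29] T [ 0.01  0.02 -0.01] q6 -2.07 op 0.0455 tilt -1.0
shift cm [-15.63  55.32  -4.99]
roll 3.73
[ 0.02 -0.45 -6.2 ]
[ 0.1   0.13 -5.53]
[ 0.02 -0.79 -4.66]
[ 0.68  0.1  -7.58]
[-0.56  0.42 -6.39]
```

View pics/s5.png

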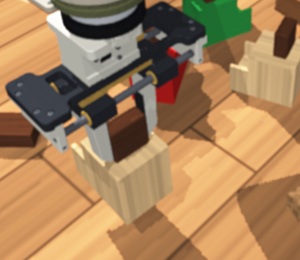

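B weighs about 6.2 N, so it holds the steel ball, and the picture shows it hanging level. The moves cannot pitch the tool. I'll carry B to the tray's far wall with its mouth toward the robot, hook the lower front face on the outside of that wall, and advance so the scoop pivots in the pads.

```bash

python3 -m pendant '[[[0.35,0,0,-2,0],[0.35,0,0,-2,0],[0.35,0,0,-2,0],[0.35,0,0,-2,0],[0.35,0,0,-2,0],[0.35,-0.25,1,0,0],[0.35,-0.5,2,0,0],[0.35,-0.77,3,0,0]]]'
python3 -m pendant '[[[0.35,-0.77,3,0,0],[0.35,-0.77,3,0,0],[0.35,-0.77,3,0,0],[0.35,-0.77,3,0,0],[0.35,-0.77,3,0,0],[0.35,-0.77,3,0,0],[0.35,-0.77,3,0,0],[0.35,-0.77,3,0,0]]]'
python3 -m pendant '[[[0.35,-0.77,3,0,0],[0.35,-0.77,3,0,0],[0.35,-0.77,3,0,0],[0.35,-0.77,3,0,0],[0.35,-0.77,3,0,0],[0.35,-0.77,3,0,0],[0.35,-0.77,3,0,0],[0.35,-0.5,2,0,0]]]'
python3 -m pendant '[[[0.35,-0.3,1.5,0,0],[0.35,0,0,0,1.7],[0.35,0,0,0,1.7],[0.35,0,0,0,0],[0.35,0,0,0,0]]]'
python3 - <<'E'
from h import *
st([.744,.243,.127],-6.7)
from plant import robot
c=robot.read_camera("top");cv2.imwrite("pics/t6.png",c["img"][40:300,80:340])
c=robot.read_camera("wrist");cv2.imwrite("pics/w6.png",c["img"])
E
```

```text
t: 12.9
tool_pos: [0.5909, -0.2344, 0.2493]
orientation: [-0.093, -3.139, -0.0]
force: [0.9, 0.5, -6.0]
opening: 0.0459
gripper_force: 44.7
t: 13.7
tool_pos: [0.6662, 0.0038, 0.2489]
orientation: [-0.089, -3.139, -0.001]
force: [0.2, -0.3, -6.6]
opening: 0.0458
gripper_force: 44.7
t: 14.5
tool_pos: [0.7378, 0.2312, 0.2482]
orientation: [-0.087, -3.138, -0.001]
force: [0.0, 0.5, -6.2]
opening: 0.0458
gripper_force: 44.7
t: 15.0
tool_pos: [0.7423, 0.2417, 0.2505]
orientation: [-0.184, -3.136, 0.0]
force: [0.4, -0.7, -6.8]
opening: 0.046
gripper_force: 44.7
t 15.0 pos [0.7423 0.2417 0.2505] yaw -6.7 F [ 0.35 -0.69 -6.84] T [ 0.02 -0.04 -0.06] q6 -1.2 op 0.046 tilt -1.0
shift cm [-0.16  0.15 12.35]
roll -0.02
```

View pics/w6.png

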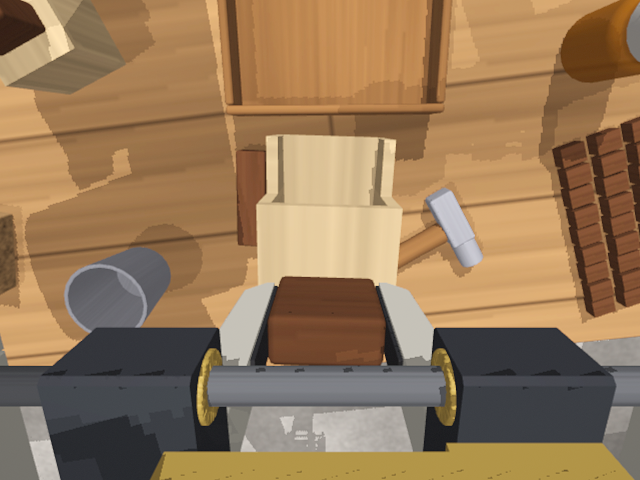

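Wrist view: scoop B faces the tray's far wall squarely (edge at row 105). A dark block (252,195) and the hammer (455,225) lie close to its sides, so I check their clearance.

```bash
python3 - <<'E'
from h import *
c=np.load("pics/top0.npz")
for p in [(250,97),(243,150),(222,148),(231,95)]: print("block",p,ray(c,*p,.03))
for p in [(138,105),(131,90),(118,117),(112,72),(180,72),(245,45)]: print("ham",p,ray(c,*p,.025))
for p in [(123,150),(238,162)]: print(ray(c,*p,.05))
E
```

```text
block (250, 97) [0.76903156 0.13763795]
block (243, 150) [0.66696562 0.14773796]
block (222, 148) [0.67086417 0.18578932]
block (231, 95) [0.77311359 0.17273873]
ham (138, 105) [0.75654714 0.34523274]
ham (131, 90) [0.78631253 0.36019107]
ham (118, 117) [0.73315859 0.38066331]
ham (112, 72) [0.82258429 0.39829112]
ham (180, 72) [0.82196932 0.27066122]
ham (245, 45) [0.87631362 0.15047464]
[0.66025361 0.3563546 ]
[0.63759    0.15248255]
```

```bash

python3 -m pendant '[[[0.35,0,0,2.5,0],[0.35,0,0,2.5,0],[0.35,0,0,2.5,0],[0.35,0,0,2.5,0],[0.35,0,0,1.3,0],[0.35,0,0,1,0],[0.35,0,0,0,0],[0.35,0,0,0,0]]]'
python3 -m pendant '[[[0.35,0.5,0.1,0,0],[0.35,0.5,0,0,0],[0.35,0.5,0,0,0],[0.35,0.3,0,0,0],[0.35,0,0,0,0],[0.35,0,0,0,0]]]' 25
python3 -m pendant '[[[0.35,0.3,0,-0.1,0],[0.35,0.3,0,-0.1,0],[0.35,0.3,0,-0.1,0],[0.35,0,0,0,0]]]' 
python3 - <<'E'
from h import *
st()
from plant import robot
c=robot.read_camera("top");cv2.imwrite("pics/t7.png",c["img"][80:280,80:340])
c=robot.read_camera("scene");cv2.imwrite("pics/s7.png",cv2.resize(c["img"][100:350,350:640],None,fx=2,fy=2))
E
```

```text
t: 15.9
tool_pos: [0.7429, 0.2427, 0.1291]
orientation: [0.183, 3.135, 0.001]
force: [-0.5, -0.7, -6.1]
opening: 0.0457
gripper_force: 44.7
t: 16.5
tool_pos: [0.7248, 0.2459, 0.1282]
orientation: [0.183, 3.135, 0.0]
force: [1.3, 0.4, -5.4]
opening: 0.0456
gripper_force: 24.9
t: 16.9
tool_pos: [0.7164, 0.247, 0.132]
orientation: [0.183, 3.134, 0.001]
force: [5.4, 1.5, -2.9]
opening: 0.0456
gripper_force: 25.0
t 16.9 pos [0.7164 0.247  0.132 ] yaw -6.7 F [ 5.37  1.48 -2.95] T [ 0.25 -1.14  0.06] q6 -1.19 op 0.0456 tilt -1.0
```

View pics/s7.png

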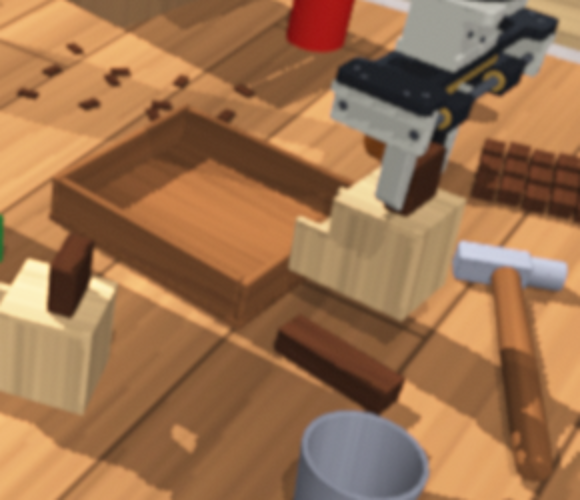

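The scene crop shows scoop B's front face against the tray's far wall at about (300,270); the contact force is about 5 N. Continuing to tip along the planned arc.

```bash

python3 -m pendant '[[[0.35,0.5,0,-0.2,0],[0.35,0.5,0,-0.2,0],[0.35,0.5,0,-0.2,0],[0.35,0.5,0,-0.2,0],[0.35,0.5,0,-0.15,0],[0.35,0,0,0,0]]]' 
python3 - <<'E'
from h import *
st()
from plant import robot
c=robot.read_camera("scene");cv2.imwrite("pics/s8.png",cv2.resize(c["img"][100:350,350:640],None,fx=2,fy=2))
E
```

```text
t: 17.6
tool_pos: [0.6916, 0.2497, 0.1417]
orientation: [0.183, 3.134, 0.001]
force: [4.7, 0.2, -1.1]
opening: 0.0458
gripper_force: 25.0
t 17.6 pos [0.6916 0.2497 0.1417] yaw -6.7 F [ 4.73  0.17 -1.06] T [-0.06 -0.97  0.09] q6 -1.18 op 0.0458 tilt -1.0
```

View pics/s8.png

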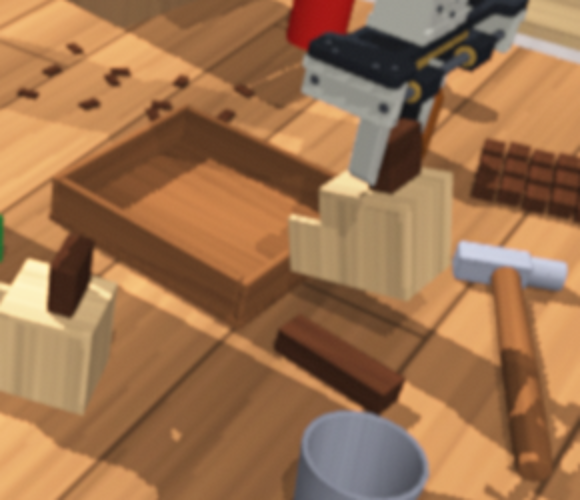

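The scoop has tipped about 15° with its lip over the wall (290,240). I continue, reading numbers only from here (10 pictures used).

```bash

python3 -m pendant '[[[0.35,0.45,0,-0.15,0],[0.35,0.45,0,-0.15,0],[0.35,0.45,0,-0.15,0],[0.35,0.45,0,-0.15,0],[0.35,0.45,0,-0.1,0],[0.35,0,0,0,0]]]' 
python3 -m pendant '[[[0.35,0.45,0,-0.06,0],[0.35,0.45,0,-0.06,0],[0.35,0.45,0,-0.06,0],[0.35,0.45,0,-0.06,0],[0.35,0.4,0,-0.06,0],[0.35,0,0,0,0],[0.35,0,0,0,0],[0.35,0,0,0,0]]]' 
cat > ball.py <<'E'
from h import *
from plant import robot
st()
a=np.load("pics/top0.npz")["img"]
c=robot.read_camera("top");b=c["img"]
hsv=cv2.cvtColor(b,cv2.COLOR_BGR2HSV)
poly=np.array([[123,155],[235,163],[215,285],[103,270]])
m=np.zeros(b.shape[:2],np.uint8);cv2.fillPoly(m,[poly],1)
g=((hsv[...,1]<60)&(m>0)).astype(np.uint8)
n,_,s,ce=cv2.connectedComponentsWithStats(g)
print([(s[i].tolist(),ce[i].round().tolist(),ray(c,*ce[i],.03).round(3).tolist()) for i in range(1,n) if s[i,4]>40])
E
python3 ball.py
```

```text
t: 18.25
tool_pos: [0.6676, 0.2523, 0.1472]
orientation: [-0.182, -3.136, 0.001]
force: [2.5, -0.6, -2.1]
opening: 0.0458
gripper_force: 25.0
t: 19.05
tool_pos: [0.6465, 0.2549, 0.1502]
orientation: [-0.183, -3.136, -0.0]
force: [0.6, -0.5, -0.5]
opening: 0.0456
gripper_force: 25.0
t 19.05 pos [0.6465 0.2549 0.1502] yaw -6.7 F [ 0.6  -0.49 -0.54] T [-0.07 -0.2   0.05] q6 -1.15 op 0.0456 tilt -1.0
[([103, 155, 58, 124, 4463], [131.0, 220.0], [0.538, 0.341]), ([157, 216, 26, 25, 498], [170.0, 228.0], [0.524, 0.272])]
```

Ball-sized grey blob (26 px wide) in the tray at (170,228), and the load on the wrist has dropped: the steel ball is out. Lift clear, loosen the grip a little so the scoop swings level, and gauge tilt from the wrist picture against w6.

```bash

python3 -m pendant '[[[0.35,0,0,-1,0],[0.35,0,0,-2,0],[0.35,-1,0,-3,0],[0.35,-2,0,-3,0],[0.35,-2,0,-1,0],[0.35,-2,0,0,0],[0.35,0,0,0,0],[0.35,0,0,0,0]]]' 
cat > tilt.py <<'E'
from h import *
from plant import robot
st()
def rows(im):
    h=cv2.cvtColor(im,cv2.COLOR_BGR2HSV)[:, 300:360]
    ply=((h[...,1]<100)&(h[...,2]>140)).mean(1)>.6
    dark=(h[...,2]<130).mean(1)>.6
    f=lambda m:[(int(a),int(b)) for a,b in zip(np.flatnonzero(np.diff(np.r_[0,m.astype(int)])==1),np.flatnonzero(np.diff(np.r_[m.astype(int),0])==-1)+1) if b-a>5]
    return "ply",f(ply),"dark",f(dark)
print("ref",rows(cv2.imread("pics/w6.png")))
c=robot.read_camera("wrist");print("now",rows(c["img"]));cv2.imwrite("pics/wt.png",c["img"])
E
python3 tilt.py
python3 -m pendant '[[[0.35,0,0,0,0],[0.35,0,0,0,0],[0.35,0,0,0,0],[0.35,0,0,0,0]]]' 8
python3 tilt.py
```

```text
t: 19.9
tool_pos: [0.7156, 0.2466, 0.2493]
orientation: [-0.183, -3.134, 0.0]
force: [-0.2, 0.0, -3.3]
opening: 0.0457
gripper_force: 25.0
t 19.9 pos [0.7156 0.2466 0.2493] yaw -6.7 F [-0.18  0.01 -3.35] T [ 0.05  0.16 -0.02] q6 -1.19 op 0.0457 tilt -1.0
ref ('ply', [(136, 277), (407, 452)], 'dark', [(278, 378), (393, 407)])
now ('ply', [(242, 317), (406, 452)], 'dark', [(4, 12), (317, 332), (365, 373), (393, 406)])
t: 20.35
tool_pos: [0.7159, 0.2469, 0.2504]
orientation: [0.182, 3.136, 0.0]
force: [0.5, -0.9, -3.0]
opening: 0.046
gripper_force: 8.0
t 20.35 pos [0.7159 0.2469 0.2504] yaw -6.7 F [ 0.53 -0.9  -2.98] T [ 0.    0.06 -0.04] q6 -1.19 op 0.046 tilt -1.0
ref ('ply', [(136, 277), (407, 452)], 'dark', [(278, 378), (393, 407)])
now ('ply', [(221, 317), (407, 452)], 'dark', [(4, 11), (317, 335), (360, 378), (393, 407)])
```

```bash

python3 -m pendant '[[[0.35,0,0,0,0],[0.35,0,0,0,0],[0.35,0,0,0,0],[0.35,0,0,0,0]]]' 5
python3 tilt.py | tail -1
```

```text
t: 20.8
tool_pos: [0.7161, 0.2467, 0.2501]
orientation: [-0.183, -3.136, 0.0]
force: [0.4, 0.2, -2.4]
opening: 0.0454
gripper_force: 5.0
now ('ply', [(196, 306), (407, 452)], 'dark', [(3, 11), (306, 350), (355, 373), (393, 407)])
```

```bash

python3 -m pendant '[[[0.35,0,0,0,0],[0.35,0,0,0,-3.4],[0.35,0.35,-1.7,0,0],[0.35,0.7,-3.4,0,0],[0.35,0.7,-3.4,0,0],[0.35,0.7,-3.4,0,0],[0.35,0.7,-3.4,0,0],[0.35,0.7,-3.4,0,0]]]' 25
python3 -m pendant '[[[0.35,0.7,-3.4,0,0],[0.35,0.7,-3.4,0,0],[0.35,0.7,-3.4,0,0],[0.35,0.7,-3.4,0,0],[0.35,0.7,-3.4,0,0],[0.35,0.7,-3.4,0,0],[0.35,0.7,-3.4,0,0],[0.35,0.7,-3.4,0,0]]]'
python3 -m pendant '[[[0.35,0.7,-3.4,0,0],[0.35,0.7,-3.4,0,0],[0.35,0.35,-1.7,0,0],[0.35,0,0,0,0],[0.35,0,0,0,0],[0.35,0,0,0,0]]]'
python3 -c "
from h import *
st([.5728,-.2935,.13],-3.3)"
python3 tilt.py|tail -1
```

```text
t: 21.65
tool_pos: [0.6665, 0.061, 0.2503]
orientation: [0.089, 3.14, -0.0]
force: [0.1, 0.3, -2.0]
opening: 0.0456
gripper_force: 25.0
t: 22.45
tool_pos: [0.5951, -0.2075, 0.2505]
orientation: [0.09, 3.14, -0.0]
force: [0.3, 0.3, -3.5]
opening: 0.0457
gripper_force: 25.0
t: 23.05
tool_pos: [0.5737, -0.2887, 0.2502]
orientation: [0.088, 3.14, 0.001]
force: [0.7, -0.3, -2.9]
opening: 0.0455
gripper_force: 25.0
t 23.05 pos [ 0.5737 -0.2887  0.2502] yaw -3.2 F [ 0.69 -0.27 -2.86] T [0.03 0.03 0.07] q6 -2.06 op 0.0455 tilt -1.0
shift cm [ 0.07 -0.49 12.02]
roll 0.1
now ('ply', [(196, 306), (406, 430)], 'dark', [(306, 406)])
```

```bash

python3 -m pendant '[[[0.35,0,-0.5,3,0],[0.35,0,0,3,0],[0.35,0,0,3,0],[0.35,0,0,3,0],[0.35,0,0,0,0],[0.35,0,0,1,0],[0.35,0,0,0,0],[0.35,0,0,0,0]]]' 
python3 -m pendant '[[[0.35,0,0,0.3,0],[0.35,0,0,0.3,0],[0.35,0,0,0.3,0],[0.35,0,0,0.3,0],[0.35,0,0,0,0],[0.35,0,0,0,0]]]' 6
python3 tilt.py|tail -1
python3 -m pendant '[[[0.35,0,0,0.3,0],[0.35,0,0,0.3,0],[0.35,0,0,0.3,0],[0.35,0,0,0.3,0],[0.35,0,0,0.2,0],[0.35,0,0,0,0],[0.35,0,0,0,0]]]' 
python3 tilt.py|tail -1
```

```text
t: 23.9
tool_pos: [0.5739, -0.2953, 0.1219]
orientation: [0.089, 3.138, -0.002]
force: [0.3, 0.8, -2.2]
opening: 0.0456
gripper_force: 25.0
t: 24.5
tool_pos: [0.5735, -0.2952, 0.1088]
orientation: [0.09, 3.139, -0.001]
force: [1.8, -0.7, -0.0]
opening: 0.0462
gripper_force: 6.0
now ('ply', [(196, 306)], 'dark', [(307, 407), (439, 451)])
t: 25.25
tool_pos: [0.5746, -0.2955, 0.0961]
orientation: [0.089, 3.137, -0.002]
force: [2.5, 0.5, 7.2]
opening: 0.0457
gripper_force: 6.0
now ('ply', [(199, 326)], 'dark', [(327, 415), (439, 451)])
```

```bash
python3 - <<'E'
from h import *
c=np.load("pics/w4.npz");P=c["pose"];G=np.array([.5718,-.2916,.2205+.0188]);y=np.radians(-3.2)
ex=np.array([np.cos(y),np.sin(y),0])
def row(x,z,th,dz=0):
    X=x*np.cos(th)-z*np.sin(th);Z=z*np.cos(th)+x*np.sin(th)+dz
    p=np.linalg.inv(P)@np.r_[G+ex*X+[0,0,Z],1];q=c["K"]@(p[:3]*[1,-1,-1]);return round(q[1]/q[2])
for d in range(0,50,5):
    t=np.radians(d);print(d,"lip",row(-.075,-.0836,t),"hoodfront?",row(-.03,-.0266,t),"handle top front",row(-.011,.0184,t),"handle base front",row(-.011,-.0266,t),"handle top back",row(.011,.0184,t))
E
```

```text
0 lip 135 hoodfront? 236 handle top front 318 handle base front 274 handle top back 369
5 lip 148 hoodfront? 240 handle top front 313 handle base front 278 handle top back 367
10 lip 161 hoodfront? 244 handle top front 308 handle base front 282 handle top back 364
15 lip 174 hoodfront? 248 handle top front 303 handle base front 286 handle top back 361
20 lip 187 hoodfront? 252 handle top front 299 handle base front 291 handle top back 358
25 lip 200 hoodfront? 257 handle top front 294 handle base front 295 handle top back 354
30 lip 213 hoodfront? 263 handle top front 290 handle base front 300 handle top back 349
35 lip 226 hoodfront? 268 handle top front 287 handle base front 305 handle top back 345
40 lip 239 hoodfront? 274 handle top front 283 handle base front 310 handle top back 340
45 lip 252 hoodfront? 280 handle top front 280 handle base front 315 handle top back 335
```

The scoop was about 23° tilted, and pressing made the handle slide up in the pads. I'll lift slightly, shift 4.5 cm toward the mouth, set the front edge down, then drag back so table friction levels the scoop.

```bash

python3 -m pendant '[[[0.35,0,0,0,0],[0.35,0,0,-1,0],[0.35,0,0,-1,0],[0.35,2.2,0,0,0],[0.35,2.3,0,0,0],[0.35,0,0,0,0],[0.35,0,0,1,0],[0.35,0,0,0.8,0]]]' 15
python3 -m pendant '[[[0.35,0,0,0,0],[0.35,0,0,0,0]]]' 6
python3 tilt.py|tail -1
python3 -m pendant '[[[0.35,-0.5,0,0.1,0],[0.35,-0.5,0,0.1,0],[0.35,-0.5,0,0.1,0],[0.35,0,0,0,0]]]' 
python3 tilt.py|tail -1
python3 -m pendant '[[[0.35,-0.5,0,0.1,0],[0.35,-0.5,0,0.1,0],[0.35,-0.5,0,0.1,0],[0.35,0,0,0,0]]]' 
python3 tilt.py|tail -1
```

```text
t: 26.1
tool_pos: [0.5286, -0.2925, 0.0957]
orientation: [0.09, 3.14, -0.0]
force: [0.3, 0.7, -3.4]
opening: 0.0454
gripper_force: 15.0
t: 26.3
tool_pos: [0.528, -0.2921, 0.0954]
orientation: [-0.089, -3.139, -0.001]
force: [-0.3, 1.6, -3.3]
opening: 0.046
gripper_force: 6.0
now ('ply', [(188, 322)], 'dark', [(322, 411)])
t: 26.75
tool_pos: [0.5438, -0.2933, 0.0931]
orientation: [0.089, 3.14, -0.0]
force: [0.5, -0.2, -1.4]
opening: 0.0458
gripper_force: 6.0
now ('ply', [(186, 320)], 'dark', [(321, 411), (440, 449)])
t: 27.2
tool_pos: [0.5586, -0.2941, 0.09]
orientation: [0.089, 3.14, -0.0]
force: [0.9, -0.6, -1.0]
opening: 0.0458
gripper_force: 6.0
now ('ply', [(175, 316)], 'dark', [(316, 410)])
```

```bash

python3 -m pendant '[[[0.35,-0.4,0,0.2,0],[0.35,-0.4,0,0.2,0],[0.35,-0.4,0,0.15,0],[0.35,0,0,0,0]]]' 5
python3 tilt.py|tail -1
python3 -m pendant '[[[0.35,-0.3,0,0.1,0],[0.35,-0.3,0,0.1,0],[0.35,0,0,0,0],[0.35,0,0,0,0]]]' 
python3 tilt.py|tail -1
```

```text
t: 27.65
tool_pos: [0.5705, -0.2949, 0.0848]
orientation: [0.089, 3.14, -0.0]
force: [0.6, -0.4, 1.7]
opening: 0.0457
gripper_force: 5.0
now ('ply', [(160, 310)], 'dark', [(310, 409), (418, 428)])
t: 28.1
tool_pos: [0.576, -0.2954, 0.0842]
orientation: [0.09, 3.14, -0.001]
force: [-6.2, 2.1, 10.1]
opening: 0.0462
gripper_force: 11.0
now ('ply', [(153, 307)], 'dark', [(307, 409), (413, 424)])
```

```bash

python3 -m pendant '[[[0.35,0,0,-0.2,0],[0.35,0,0,0,0],[0.55,0,0,0,0],[0.7,0,0,0,0],[1,0,0,0,0],[1,0,0,0,0],[1,0,0,0,0],[1,0,0,0,0]]]' 
python3 -m pendant '[[[1,0,0,0,0],[1,0,0,-2,0],[1,0,0,-3,0],[1,0,0,-4,0],[1,0,0,-4,0],[1,0.1,0.15,0,0],[1,0,0,0,0],[1,0,0,0,0]]]' 
python3 ball.py
cat > hd.py <<'E'
from h import *
from plant import robot
st([.5728,-.2935,.22],-3.3)
for n in ("w4","now"):
    c=np.load("pics/w4.npz") if n=="w4" else robot.read_camera("wrist")
    s=c["img"][130:320,240:410].astype(int);v=s.max(2);m=((v<125)&(s.sum(2)<290)).astype(np.uint8)
    k=[x for x in cv2.findContours(m,0,1)[0] if cv2.contourArea(x)>600]
    for x in k:
        r=cv2.minAreaRect(x+[240,130]);print(n,np.round(r[0],1),np.round(r[1],1),round(r[2],1),ray(c,*r[0],.12).round(4))
E
python3 hd.py
```

```text
t: 28.95
tool_pos: [0.5759, -0.2952, 0.0847]
orientation: [0.09, 3.14, -0.0]
force: [-0.1, -0.7, -0.0]
opening: 0.0868
gripper_force: 0.0
t: 29.75
tool_pos: [0.5744, -0.2932, 0.2132]
orientation: [-0.09, -3.139, -0.001]
force: [-0.2, 0.1, -1.4]
opening: 0.0929
gripper_force: 0.0
t 29.75 pos [ 0.5744 -0.2932  0.2132] yaw -3.3 F [-0.19  0.11 -1.35] T [ 0.03  0.02 -0.  ] q6 -2.07 op 0.0929 tilt -1.0
[([157, 216, 26, 25, 501], [170.0, 228.0], [0.524, 0.273])]
t 29.8 pos [ 0.5742 -0.2931  0.2126] yaw -3.3 F [ 0.39 -0.26  0.26] T [ 0.04 -0.03 -0.06] q6 -2.07 op 0.0929 tilt -1.0
shift cm [ 0.14 -0.05 -0.73]
roll 0.03
w4 [324.4 238.9] [63.2 40.9] 2.0 [ 0.5701 -0.2927]
now [323.5 253.5] [43. 63.] 90.0 [ 0.5807 -0.2952]
```

B stands about 11 mm from its start, inside tolerance. Move up and away, then compare the top pictures for both scoops and the ball.

```bash

python3 -m pendant '[[[1,0,0,-3,0],[1,4,0,0,0],[1,4,0,0,0],[1,4,0,0,0],[1,4,0,0,0],[1,0,0,0,0],[1,0,0,0,0],[1,0,0,0,0]]]' 
python3 ball.py
python3 - <<'E'
from h import *
from plant import robot
now=robot.read_camera("top")
for t,c in (("start",np.load("pics/top0.npz")),("now",now)):
  for n,(x0,x1,y0,y1) in dict(A=(285,345,172,215),B=(475,540,160,206)).items():
    s=c["img"][y0:y1,x0:x1].astype(int); m=(s.sum(2)<210).astype(np.uint8)
    k=max(cv2.findContours(m,0,1)[0],key=cv2.contourArea)+[x0,y0];r=cv2.minAreaRect(k)
    print(t,n,np.round(r[0],1),np.round(r[1],1),round(r[2],1),ray(c,*r[0],.115).round(4))
E
```

```text
t: 30.65
tool_pos: [0.4159, -0.2845, 0.2444]
orientation: [0.09, 3.14, 0.0]
force: [-0.7, -0.4, -0.1]
opening: 0.0928
gripper_force: 0.0
t 30.65 pos [ 0.4159 -0.2845  0.2444] yaw -3.3 F [-0.74 -0.43 -0.1 ] T [ 0.02 -0.04  0.02] q6 -2.22 op 0.0928 tilt -1.0
[([157, 216, 26, 25, 499], [170.0, 228.0], [0.524, 0.272])]
start A [313.9 194.8] [18.8 29.1] 72.6 [0.5605 0.0179]
start B [507.  187.2] [36.2 19.8] 4.8 [ 0.5724 -0.2894]
now A [314.2 194.4] [18.7 29.1] 71.6 [0.5611 0.0175]
now B [508.  180.5] [19. 36.] 90.0 [ 0.5834 -0.2917]
```

A is within 1 mm and B within 11 mm of their start positions. Both stand upright, and the ball is at rest in the tray.

```bash
python3 -c "
from plant import robot
print(robot.close_job())"
```

```text
the job is handed in; nothing more can be done
None
```

The job is handed in: scoop B (about 6.2 N, against 3.2 N for A) held the steel ball, which now lies alone in the tray; both scoops stand upright and released, A within 1 mm and B about 11 mm from where they started (the judge returned no verdict).

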